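# Lift the slide rack out of the covered staining dish and hold it level to drain

## Task

Take the lid off the covered staining dish and lay it flat, grip upward, in the middle of the absorbent pad. Then lift the slide rack out of the dish without shifting the dish, bring its underside about five centimetres above the rim, and hold it there straight over the dish, level and still, for five seconds as for draining. Finish while still holding it there; set down rather than drop things, keep the rack level on the way, and leave the second dish, the bottles and the tube rack where they stand.

Things in the scene. Friction and masses are not known exactly. Their poses are not given: they have to be found in the camera images.
- dish: The staining dish, the one with the lid on: grey plastic open-topped box standing loose on the bench, 118 (x) x 102 (y) x 85 mm high, walls 4 mm, floor 5 mm (inside 110 x 94 mm); a band under the rim makes it 126 x 110 mm there. 0.55 kg, no liquid in it. Origin: centre of its underside, z up; the rim is 85 mm above it.
- lid: Loose grey plastic lid on the dish, 0.14 kg (+-25 %). Origin: centre of its underside, z up, axes as the dish's at the start. From the underside up: a locating step 104 x 88 x 4 mm that hangs inside the rim with 3 mm play; a plate 124 (x) x 108 (y) x 5 mm that rests on the rim; the finger grip in its middle. On the dish its origin is 81 mm above the bench.
- lid_grip (a point): Middle of the lid's finger grip, 31 mm above the lid's underside. The grip is an upright flat bar, 50 mm long along the lid's x and 12 mm thick along its y; it rises 30 mm above the lid's plate, from 9 to 39 mm above the underside (a foot 58 x 18 mm goes up to 12.5 mm). Axes as the lid's.
- slide_rack: Steel slide rack standing loose in the dish under the lid: 96 (x) x 84 (y) mm, ten glass slides fixed in it on edge (tops 30 mm up) and a fixed wire-arch handle over the middle, 72 mm high. 0.22 kg (+-25 %), balanced under the handle's middle. Origin: centre of its underside, z up; it starts 5 mm above the bench, axes within 2 degrees of the dish's, 4 to 9 mm of play to the walls.
- rack_grip (a point): Centre of the slide rack's handle grip, 65 mm above the rack's underside: a black flat bar 50 mm long along the rack's x, 10 mm thick along its y, 14 mm high, with thin wire beyond its ends and free space below it down to the slides (28 mm). In the dish its top lies 8 mm below the rim and 42 mm of air is left on either side to the dish's long walls. Axes as the rack's.
- pad: Absorbent bench pad, white with a blue border, fixed flat on the bench to the left or the right of the dish: 190 (its x) x 170 (its y) x 3 mm. Origin: centre of its underside, on the bench.
- tube_rack: Bystander: red plastic test-tube rack with three capped tubes, 140 x 70 mm, 102 mm high over the tube caps, on the other side of the dish from the pad. Origin: centre of its underside.
- rinse_dish: Bystander: a second grey dish of the same size as the staining dish, open and empty, farther from the robot. Origin: centre of its underside.
- bottle_a: Bystander: amber dropper bottle with red cap and teat, 42 mm diameter, 108 mm high, farther from the robot than the dish. Origin: centre of its underside.
- bottle_b: Bystander: clear dropper bottle with red cap and teat, 42 mm diameter, 108 mm high, farther from the robot than the dish. Origin: centre of its underside.
There are look-alikes about, which are no part of the job. Leave any orange or yellow look-alike of the lid alone.

How it is judged:
By the outcome, as a careful person would: the job done as asked, in the order asked, and still so for the second after the job is handed in, while the arm keeps its last pose, push and grip.
It also fails if it takes over 70 s, if anything falls off the work surface, if the arm or the gripper's body presses on something with over 40 N, if the wrist force passes 120 N, or if a joint passes its speed limit or range.

## Robot

A 7-joint arm with a two-finger parallel gripper is mounted at the origin on the work surface. World frame = base frame: x ahead of the robot, y to its left, z up, the work surface at z = 0. Lengths are in m, angles in rad, forces in N, time in s.
With the tool pointing down it reaches from about 0.425 to 0.875 m from the base axis. Payload 4.7 kg.
Tool frame: the origin (TCP) lies on the centre line of the jaws, within the pads' length; the fingertips stand 22 mm ahead of it and the grasp point (between the pads) lies 3 mm ahead of it (ctrl.tcp_to_tips is the z of the fingertips in the tool frame, in m); z points along the fingers, y is the direction in which the jaws open and shut (so a half turn about z gives the same grasp; the last joint's range is limited). The gripper opens to 87 mm and grips with 3 to 60 N. Pads are 19 mm wide; open, the fingers measure 117 mm over their backs; the gripper's body (75 mm by 190 mm) begins 51 mm behind the grasp point.
Start: joints at [0.014, 0.321, -0.07, 1.45, 0.023, 1.371, -0.057], TCP at [0.65, -0, 0.245] pointing down, gripper open.
Joint ranges: [-2.86, 2.86], [-0.3, 2.09], [-1.38, 1.24], [0.06, 2.45], [-1.56, 4.7], [0.09, 2.05], [-2.69, 2.69]. Speed limits (rad/s): [2.57, 2.57, 3.14, 3.14, 3.14, 3.14, 3.14].

## Interface

Orientations are given as a rotation vector (axis times angle).
In Python, from bench import ctrl, cams gives the robot as it stands.
- The arm moves only by the tool move_arm, never from a script. Its argument "deltas" is a list of rows, each an object with "linear": the shift along the tool's x, y, z as a fraction of full scale, a list of three; "turn": the turn, a rotation vector about the tool's x, y, z as a fraction of full scale, a list of three; "claw": the closure, from 0 (fully open) to 1 (shut). In form: [{"linear": [tx, ty, tz], "turn": [wx, wy, wz], "claw": claw}, ...]. A call has 1 to 20 rows; each row shifts and turns the commanded pose from where the row before left it, along the tool's axes as they then stand; what a row does not reach is not made up. Full scale, the value 1, is 0.03 m for a shift and 4 degrees for a turn. A row lasts 1/12 s, in which the tool goes at most 41.7 mm and 7.16 degrees, less where a joint would pass 70% of its speed; a pose out of reach is approached as far as the arm can. A call with a number of a shift or a turn outside -1 to 1 is refused whole. A call with a gripper value outside its range is refused whole. The fingers move at their own pace and stop on an object; "grip_force" is the grip in N (left out, the last holds). Time passes only in rows, so rows that do not move let the fingers close. It gives the time, the measured TCP pose, the force and the opening at its end, in the units of the state.
- ctrl.get_state(): the state, without advancing time (a new reading comes with each control period).
- cams.get_image(name): name is "scene" or "side" or "wrist"; returns a dict with "image" (420x560x3 uint8, red, green, blue), "K" (3x3 intrinsics, pixels), "world_from_camera" (4x4, takes a point from camera to world coordinates); the wrist camera has in their place "tool_from_camera" (4x4, takes a point from camera to tool coordinates, whose origin is the TCP and whose axes are the flange's). Camera axes: x right, y down, z forward; pixel columns grow to the right and rows downward; lengths in m; the calibration is good to about 2 mm. A picture is of the moment at which its call begins: read the wrist's pose just before it. There is no depth.
- ctrl.close_job(): hands the job in, once; it reports no verdict.
The state is a dict: "time": time; "joint_positions": joint angles; "qd": joint speeds; "joint_torque": joint torques, N m; "position": TCP position; "tool_rot": TCP orientation; "ft_force": force on the tool from outside, world axes, zero at the start; "torque": the same for the moment, N m; "grip_width": opening from 0.0 (shut) to 1.0 (fully open).
Only numpy, scipy, OpenCV 4.12 (cv2) and the standard library are available. Lean on these libraries where they do the work, as an engineer would, in place of code of your own. Each camera call takes 0.05 s, during which the arm holds its last target. There are 200 camera calls.

## Working session

There is one attempt and no reset: what is moved stays moved. The work goes in short steps, Python scripts to look and compute and a tool call to move; the robot and the scene stay as the last step left them, time stands still between calls to the robot, and variables do not carry over. Pictures are saved under pics/ and viewed, about 8 in all and at most 12, crops included, and the job is handed in when it is done.

Besides the shell and the picture viewer there is one more tool, called by a JSON object that holds its "op" and its "data", one argument or row to a line. move_arm: Moves the arm, as the interface text tells. Shift numbers are shares of 0.03 m and turn numbers shares of 4 degrees, none past 1 either way. Its arguments: {"type":"object","properties":{"deltas":{"type":"array"},"grip_force":{"type":"number"}},"required":["deltas"]}

```bash
mkdir -p pics
cat > h.py <<'E'
import numpy as np, cv2
from bench import ctrl, cams
from scipy.spatial.transform import Rotation as R
def grab(n):
    s=ctrl.get_state(); d=cams.get_image(n)
    if n=="wrist":
        T=np.eye(4);T[:3,:3]=R.from_rotvec(s["tool_rot"]).as_matrix();T[:3,3]=s["position"]
        W=T@np.array(d["tool_from_camera"])
    else: W=np.array(d["world_from_camera"])
    return d["image"],np.array(d["K"]),W
def ray(uv,K,W,z):
    d=W[:3,:3]@np.linalg.inv(K)@np.array([uv[0],uv[1],1.]);o=W[:3,3]
    return o+d*(z-o[2])/d[2]
def proj(p,K,W):
    c=np.linalg.inv(W)@np.append(p,1);q=K@c[:3];return q[:2]/q[2]
def save(n,im): cv2.imwrite("pics/"+n+".png",im[:,:,::-1])
E
python3 - <<'E'
from h import *
s=ctrl.get_state();print(s["time"],s["position"],s["tool_rot"],s["grip_width"],s["ft_force"])
print(R.from_rotvec(s["tool_rot"]).as_matrix().round(3))
for n in("scene","side","wrist"):
    im,K,W=grab(n);save(n+"0",im);print(n,K.round(1).tolist(),W.round(3).tolist())
E
```

```text
0.0 [ 6.49496250e-01 -4.06355271e-05  2.43481323e-01] [-2.22048056 -2.22064505  0.00222481] 1.0020765938595921 [-0.4223388   0.28138163 -0.31992535]
[[-0.     1.    -0.002]
 [ 1.     0.    -0.   ]
 [-0.    -0.002 -1.   ]]
scene [[378.9, 0.0, 282.9], [0.0, 378.9, 212.1], [0.0, 0.0, 1.0]] [[0.102, 0.599, -0.794, 1.345], [0.995, -0.072, 0.074, -0.089], [-0.013, -0.797, -0.604, 0.729], [0.0, 0.0, 0.0, 1.0]]
side [[419.6, 0.0, 274.7], [0.0, 419.6, 214.0], [0.0, 0.0, 1.0]] [[-0.907, -0.212, 0.363, 0.102], [-0.42, 0.476, -0.773, 0.862], [-0.01, -0.854, -0.521, 0.695], [0.0, 0.0, 0.0, 1.0]]
wrist [[337.8, 0.0, 280.6], [0.0, 337.8, 211.9], [0.0, 0.0, 1.0]] [[1.0, -0.001, -0.003, 0.65], [-0.001, -0.969, -0.249, 0.068], [-0.003, 0.249, -0.969, 0.384], [0.0, 0.0, 0.0, 1.0]]
```

View pics/scene0.png

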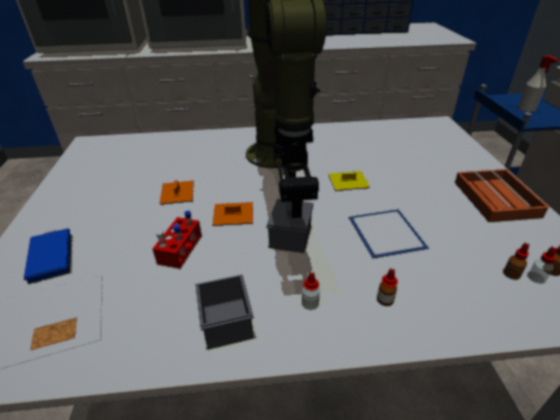

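View pics/wrist0.png

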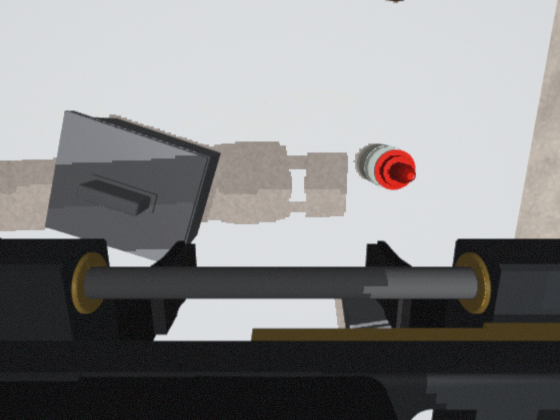

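Candidates for the lid (scene view): the grey lid on the grey dish (290,225), an orange lid (233,213), an orange one (177,192) and a yellow one (348,180). I choose the grey one, which the wrist view shows at (130,185). The pad's blue outline is at (388,232). The second dish is at (224,305), the bottles at (311,290) and (388,287), and the tube rack at (178,240).

Run:
```python
from h import *
im,K,W=grab("wrist")
save("crop1",cv2.resize(im[90:280,20:260],None,fx=3.3,fy=3.1,interpolation=cv2.INTER_CUBIC))
# pad by blue border
for n in("scene","side"):
    im,K,W=grab(n);h=cv2.cvtColor(im,cv2.COLOR_RGB2HSV)
    m=cv2.inRange(h,(100,80,40),(125,255,200))
    cs,_=cv2.findContours(m,cv2.RETR_EXTERNAL,cv2.CHAIN_APPROX_NONE)
    for c in cs:
        if cv2.contourArea(cv2.convexHull(c))<300: continue
        g=np.array([ray(p[0],K,W,.003)[:2] for p in c],np.float32)
        if abs(g).max()<1.2: print(n,cv2.boundingRect(c),cv2.minAreaRect(g))
im,K,W=grab("side")
def P(n,*a): return proj(np.array(a),K,W).round()
print(P(0,.65,0,.09))
```

```text
scene (24, 228, 47, 55) ((0.5014685988426208, -0.6742679476737976), (0.2073894590139389, 0.11071033775806427), 17.218036651611328)
scene (350, 210, 78, 48) ((0.5231295824050903, 0.2931112051010132), (0.18403305113315582, 0.16665714979171753), 6.700029373168945)
side (161, 285, 106, 70) ((0.519328773021698, 0.2926599681377411), (0.1877838671207428, 0.16787736117839813), 6.8884100914001465)
side (320, 147, 44, 18) ((0.5297610759735107, -0.695960521697998), (0.17718839645385742, 0.1597004383802414), 17.27363395690918)
[229. 211.]
```

View pics/crop1.png

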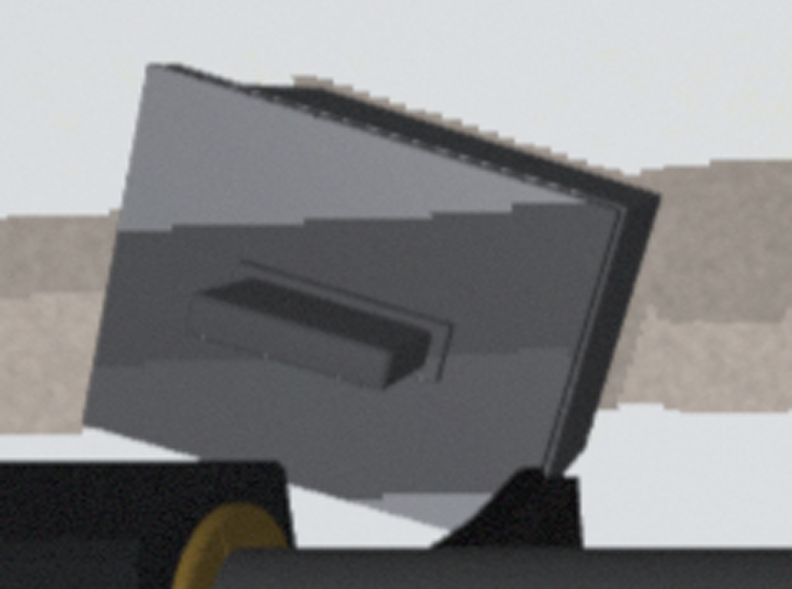

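View pics/side0.png

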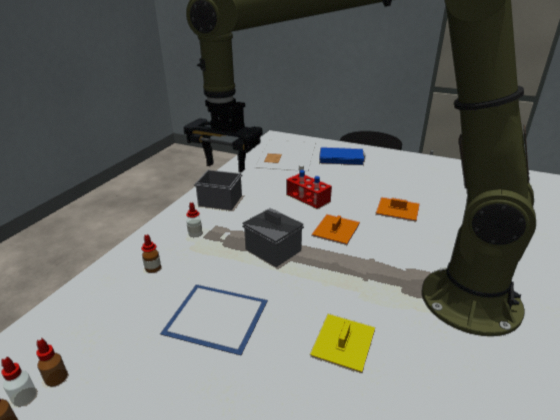

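Run:
```python
from h import *
im,K,W=grab("wrist")
f=lambda a,z:np.array([ray((u/3.3+20,v/3.1+90),K,W,z)[:2] for u,v in a])
p=f([(148,64),(622,208),(84,425)],.09);print(p.round(4))
e=p[1]-p[0];g=p[2]-p[0];print("plate",np.linalg.norm(e),np.linalg.norm(g),np.degrees(np.arctan2(e[1],e[0])),np.degrees(np.arctan2(g[1],g[0])),"ctr",(p[1]+p[2])/2)
b=f([(200,293),(390,350),(385,388),(190,332)],.12);print(b.round(4),"ctr",b.mean(0));e=b[1]-b[0];print(np.linalg.norm(e),np.linalg.norm(b[3]-b[0]),np.degrees(np.arctan2(e[1],e[0])))
# scene + side: grip top? bottles, second dish rough
im,K,W=grab("scene")
for n,uv,z in(("bottleclear",(311,300),.0),("amber",(388,298),0),("tube",(170,262),0)):print(n,ray(uv,K,W,z)[:2])
```

```text
[[ 0.4699  0.0796]
 [ 0.5879  0.041 ]
 [ 0.4359 -0.022 ]]
plate 0.12417165363288386 0.10717099492037048 -18.12462888099484 -108.48085899906702 ctr [0.51193166 0.00946263]
[[ 0.4918  0.0223]
 [ 0.5359  0.0073]
 [ 0.5336 -0.0029]
 [ 0.4879  0.0121]] ctr [0.51229387 0.00970451]
0.046516789216865424 0.010903552595812958 -18.78262494163466
bottleclear [0.74773581 0.03180336]
amber [0.7629229  0.21924085]
tube [ 0.5742327  -0.32883313]
```

{"op": "move_arm", "data": {
  "deltas": [
    {"linear": [0.065,-0.915,0],"turn": [0,0,0],"claw": 0.4},
    {"linear": [0.065,-0.915,0],"turn": [0,0,0],"claw": 0.4},
    {"linear": [0.065,-0.915,0],"turn": [0,0,0],"claw": 0.4},
    {"linear": [0.065,-0.915,0],"turn": [0,0,0],"claw": 0.4},
    {"linear": [0.065,-0.915,0],"turn": [0,0,0],"claw": 0.4},
    {"linear": [0,0,0],"turn": [0,0,-1],"claw": 0.4},
    {"linear": [0,0,0],"turn": [0,0,-1],"claw": 0.4},
    {"linear": [0,0,0],"turn": [0,0,-1],"claw": 0.4},
    {"linear": [0,0,0],"turn": [0,0,-1],"claw": 0.4},
    {"linear": [0,0,0],"turn": [0,0,-1],"claw": 0.4},
    {"linear": [0,0,0],"turn": [0,0,-1],"claw": 0.4},
    {"linear": [0,0,0],"turn": [0,0,-1],"claw": 0.4},
    {"linear": [0,0,0],"turn": [0,0,-1],"claw": 0.4},
    {"linear": [0,0,0],"turn": [0,0,-1],"claw": 0.4},
    {"linear": [0,0,0],"turn": [0,0,-1],"claw": 0.4},
    {"linear": [0,0,0],"turn": [0,0,-1],"claw": 0.4},
    {"linear": [0,0,0],"turn": [0,0,-1],"claw": 0.4},
    {"linear": [0,0,0],"turn": [0,0,-1],"claw": 0.4},
    {"linear": [0,0,0],"turn": [0,0,-1],"claw": 0.4},
    {"linear": [0,0,0],"turn": [0,0,-1],"claw": 0.4}
  ]
}}

```text
time: 2.12
position: [0.5127, 0.0097, 0.2447]
tool_rot: [0.808, 3.036, -0.0]
ft_force: [0.1, 0.4, -0.3]
grip_width: 0.601
```

{"op": "move_arm", "data": {
  "deltas": [
    {"linear": [0,0,0],"turn": [0,0,-1],"claw": 0.4},
    {"linear": [0,0,0],"turn": [0,0,-1],"claw": 0.4},
    {"linear": [0,0,0],"turn": [0,0,-0.95],"claw": 0.4},
    {"linear": [0,0,0],"turn": [0,0,0],"claw": 0.4}
  ]
}}

```text
time: 2.45
position: [0.5128, 0.0097, 0.2448]
tool_rot: [0.494, 3.102, -0.0]
ft_force: [-0.5, 0.7, -0.4]
grip_width: 0.6
```

Run:
```python
from h import *
s=ctrl.get_state();M=R.from_rotvec(s["tool_rot"]).as_matrix();print(s["time"],s["position"],M.round(4).tolist(),np.degrees(np.arctan2(M[1,1],M[0,1])),s["joint_positions"])
im,K,W=grab("wrist");save("w2",im)
c=np.array([.512,.0096]);a=np.radians(-18.3);ex=np.array([np.cos(a),np.sin(a)]);ey=np.array([-ex[1],ex[0]])
for i,j in((25,6),(25,-6),(-25,-6),(-25,6)):print(proj(np.append(c+ex*i/1e3+ey*j/1e3,.12),K,W).round(1))
for i,j in((62,54),(62,-54),(-62,-54),(-62,54)):print(proj(np.append(c+ex*i/1e3+ey*j/1e3,.09),K,W).round(1))
```

```text
2.45 [0.5127686  0.00973651 0.2447501 ] [[-0.9505, 0.3107, 0.0004], [0.3107, 0.9505, -0.0001], [-0.0004, 0.0001, -1.0]] 71.89721304849087 [ 0.03777584  0.03484766 -0.1110813   1.78333485  0.00409023  1.32323845
  1.18060376]
[287.3 239.5]
[272.8 239.5]
[272.5 179.4]
[287.7 179.5]
[337.5 266.6]
[222.5 266.3]
[216.6 130.5]
[343.9 130.8]
```

View pics/w2.png

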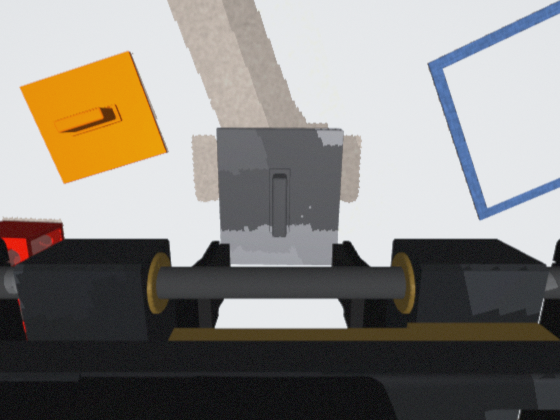

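{"op": "move_arm", "data": {
  "deltas": [
    {"linear": [0,0,0.8],"turn": [0,0,0],"claw": 0.4},
    {"linear": [0,0,0.8],"turn": [0,0,0],"claw": 0.4},
    {"linear": [0,0,0.8],"turn": [0,0,0],"claw": 0.4},
    {"linear": [0,0,0.8],"turn": [0,0,0],"claw": 0.4},
    {"linear": [0,0,0.6],"turn": [0,0,0],"claw": 0.4},
    {"linear": [0,0,0.2],"turn": [0,0,0],"claw": 0.4},
    {"linear": [0,0,0.19],"turn": [0,0,0],"claw": 0.4},
    {"linear": [0,0,0],"turn": [0,0,0],"claw": 0.4},
    {"linear": [0,0,0],"turn": [0,0,0],"claw": 0.6},
    {"linear": [0,0,0],"turn": [0,0,0],"claw": 0.75},
    {"linear": [0,0,0],"turn": [0,0,0],"claw": 0.82},
    {"linear": [0,0,0],"turn": [0,0,0],"claw": 0.88},
    {"linear": [0,0,0],"turn": [0,0,0],"claw": 1},
    {"linear": [0,0,0],"turn": [0,0,0],"claw": 1},
    {"linear": [0,0,0],"turn": [0,0,0],"claw": 1},
    {"linear": [0,0,0],"turn": [0,0,0],"claw": 1}
  ],
  "grip_force": 25
}}

```text
time: 3.83
position: [0.5128, 0.0094, 0.1191]
tool_rot: [0.497, 3.102, -0.001]
ft_force: [0.7, -0.8, 0.0]
grip_width: 0.138
```

{"op": "move_arm", "data": {
  "deltas": [
    {"linear": [0,0,-0.1],"turn": [0,0,0],"claw": 1},
    {"linear": [0,0,-0.2],"turn": [0,0,0],"claw": 1},
    {"linear": [0,0,-0.4],"turn": [0,0,0],"claw": 1},
    {"linear": [0,0,-0.6],"turn": [0,0,0],"claw": 1},
    {"linear": [0,0,-0.6],"turn": [0,0,0],"claw": 1},
    {"linear": [0,0,-0.6],"turn": [0,0,0],"claw": 1},
    {"linear": [0,0,-0.5],"turn": [0,0,0],"claw": 1},
    {"linear": [0,0,0],"turn": [0,0,0],"claw": 1}
  ]
}}

```text
time: 4.5
position: [0.515, 0.0099, 0.2133]
tool_rot: [0.496, 3.095, 0.002]
ft_force: [0.2, -0.3, -0.9]
grip_width: 0.136
```

{"op": "move_arm", "data": {
  "deltas": [
    {"linear": [0.07,0.24,0],"turn": [0,0,0],"claw": 1},
    {"linear": [0.13,0.44,0],"turn": [0,0,0],"claw": 1},
    {"linear": [0.2,0.68,0],"turn": [0,0,0],"claw": 1},
    {"linear": [0.2,0.68,0],"turn": [0,0,0],"claw": 1},
    {"linear": [0.2,0.68,0],"turn": [0,0,0],"claw": 1},
    {"linear": [0.2,0.68,0],"turn": [0,0,0],"claw": 1},
    {"linear": [0.2,0.68,0],"turn": [0,0,0],"claw": 1},
    {"linear": [0.2,0.68,0],"turn": [0,0,0],"claw": 1},
    {"linear": [0.2,0.68,0],"turn": [0,0,0],"claw": 1},
    {"linear": [0.2,0.68,0],"turn": [0,0,0],"claw": 1},
    {"linear": [0.2,0.68,0],"turn": [0,0,0],"claw": 1},
    {"linear": [0.2,0.68,0],"turn": [0,0,0],"claw": 1},
    {"linear": [0.2,0.68,0],"turn": [0,0,0],"claw": 1},
    {"linear": [0.2,0.68,0],"turn": [0,0,0],"claw": 1},
    {"linear": [0.07,0.23,0],"turn": [0,0,0],"claw": 1},
    {"linear": [0,0,0],"turn": [0,0,0],"claw": 1}
  ]
}}

```text
time: 5.83
position: [0.5199, 0.2959, 0.2075]
tool_rot: [-0.49, -3.101, -0.0]
ft_force: [-0.1, -0.1, -1.3]
grip_width: 0.136
```

Run:
```python
from h import *
s=ctrl.get_state();M=R.from_rotvec(s["tool_rot"]).as_matrix();print(s["time"],s["position"],s["grip_width"],s["ft_force"],M.round(4).tolist())
im,K,W=grab("wrist");a=im
im2,K2,W2=grab("scene");save("ws3",np.vstack([a[:,:,:][60:420:1,:],im2[120:340]])[:580])
h=cv2.cvtColor(a,cv2.COLOR_RGB2HSV)
m=cv2.inRange(h,(100,80,40),(125,255,200))
cv2.imwrite("pics/m.png",m);pts=np.argwhere(m)[:,::-1]
g=np.array([ray(p,K,W,.003)[:2] for p in pts],np.float32)
c=np.array([.5212,.2929]);a_=np.radians(6.8);ex=np.array([np.cos(a_),np.sin(a_)]);ey=np.array([-ex[1],ex[0]])
l=(g-c)@np.c_[ex,ey];print(len(l),l.min(0),l.max(0))
print([np.percentile(l[:,i],[1,99]).round(4) for i in(0,1)])
```

```text
5.8333 [0.51991963 0.29586627 0.20752438] 0.13557653636334102 [-0.0931512  -0.05187469 -1.3165468 ] [[-0.9513, 0.3081, -0.0026], [0.3081, 0.9513, 0.0004], [0.0026, -0.0004, -1.0]]
2185 [-0.09508805 -0.08445638] [0.09148789 0.08389564]
[array([-0.0949, -0.0353]), array([-0.0834,  0.0835])]
```

View pics/ws3.png

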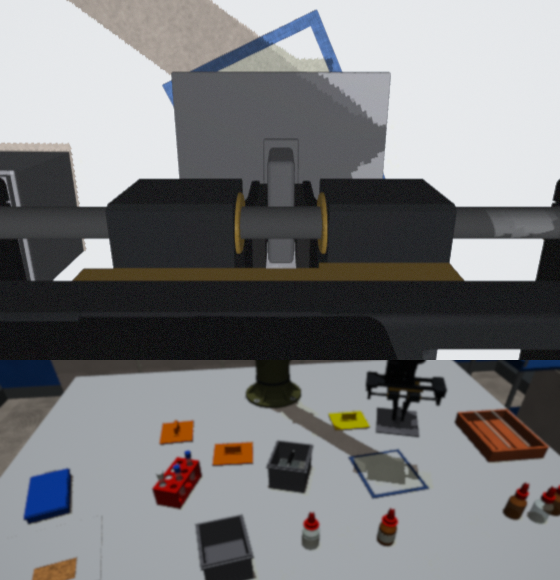

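{"op": "move_arm", "data": {
  "deltas": [
    {"linear": [-0.17,-0.08,0.4],"turn": [0,0,0],"claw": 1},
    {"linear": [0,0,0.8],"turn": [0,0,0],"claw": 1},
    {"linear": [0,0,0.8],"turn": [0,0,0],"claw": 1},
    {"linear": [0,0,0.8],"turn": [0,0,0],"claw": 1},
    {"linear": [0,0,0.8],"turn": [0,0,0],"claw": 1},
    {"linear": [0,0,0.8],"turn": [0,0,0],"claw": 1},
    {"linear": [0,0,0.5],"turn": [0,0,0],"claw": 1},
    {"linear": [0,0,0.3],"turn": [0,0,0],"claw": 1},
    {"linear": [0,0,0.1],"turn": [0,0,0],"claw": 1},
    {"linear": [0,0,0],"turn": [0,0,0],"claw": 1},
    {"linear": [0,0,0],"turn": [0,0,0],"claw": 1}
  ]
}}

```text
time: 6.85
position: [0.5266, 0.2891, 0.0507]
tool_rot: [0.498, 3.1, 0.001]
ft_force: [-0.4, 0.5, -1.9]
grip_width: 0.134
```

{"op": "move_arm", "data": {
  "deltas": [
    {"linear": [0.1,0.065,0],"turn": [0,0,0],"claw": 1},
    {"linear": [0,0,0.1],"turn": [0,0,0],"claw": 1},
    {"linear": [0,0,0.1],"turn": [0,0,0],"claw": 1},
    {"linear": [0,0,0.06],"turn": [0,0,0],"claw": 1},
    {"linear": [0,0,0.03],"turn": [0,0,0],"claw": 1},
    {"linear": [0,0,0.03],"turn": [0,0,0],"claw": 1},
    {"linear": [0,0,0],"turn": [0,0,0],"claw": 1},
    {"linear": [0,0,0],"turn": [0,0,0],"claw": 1}
  ]
}}

```text
time: 7.52
position: [0.5234, 0.2921, 0.0411]
tool_rot: [-0.497, -3.102, 0.001]
ft_force: [-2.7, -1.1, 5.5]
grip_width: 0.136
```

{"op": "move_arm", "data": {
  "deltas": [
    {"linear": [0,0,0],"turn": [0,0,0],"claw": 0.8},
    {"linear": [0,0,0],"turn": [0,0,0],"claw": 0.7},
    {"linear": [0,0,0],"turn": [0,0,0],"claw": 0.55},
    {"linear": [0,0,0],"turn": [0,0,0],"claw": 0.55},
    {"linear": [0,0,0],"turn": [0,0,0],"claw": 0.55},
    {"linear": [0,0,-0.2],"turn": [0,0,0],"claw": 0.55},
    {"linear": [0,0,-0.5],"turn": [0,0,0],"claw": 0.55},
    {"linear": [0,0,-0.9],"turn": [0,0,0],"claw": 0.55},
    {"linear": [0,0,-1],"turn": [0,0,0],"claw": 0.55},
    {"linear": [0,0,-1],"turn": [0,0,0],"claw": 0.55},
    {"linear": [0,0,-1],"turn": [0,0,0],"claw": 0.55},
    {"linear": [0,0,-1],"turn": [0,0,0],"claw": 0.55},
    {"linear": [0,0,-1],"turn": [0,0,0],"claw": 0.55},
    {"linear": [0,0,-0.4],"turn": [0,0,0],"claw": 0.55}
  ]
}}

```text
time: 8.68
position: [0.5249, 0.2932, 0.2557]
tool_rot: [0.496, 3.096, 0.007]
ft_force: [0.6, 0.9, 0.7]
grip_width: 0.45
```

{"op": "move_arm", "data": {
  "deltas": [
    {"linear": [-0.1,-0.35,0],"turn": [0,0,0],"claw": 0.55},
    {"linear": [-0.2,-0.71,0],"turn": [0,0,0],"claw": 0.55},
    {"linear": [-0.2,-0.71,0],"turn": [0,0,0],"claw": 0.55},
    {"linear": [-0.2,-0.71,0],"turn": [0,0,0],"claw": 0.55},
    {"linear": [-0.2,-0.71,0],"turn": [0,0,0],"claw": 0.55},
    {"linear": [-0.2,-0.71,0],"turn": [0,0,0],"claw": 0.55},
    {"linear": [-0.2,-0.71,0],"turn": [0,0,0],"claw": 0.55},
    {"linear": [-0.2,-0.71,0],"turn": [0,0,0],"claw": 0.55},
    {"linear": [-0.2,-0.71,0],"turn": [0,0,0],"claw": 0.55},
    {"linear": [-0.2,-0.71,0],"turn": [0,0,0],"claw": 0.55},
    {"linear": [-0.2,-0.71,0],"turn": [0,0,0],"claw": 0.55},
    {"linear": [-0.2,-0.71,0],"turn": [0,0,0],"claw": 0.55},
    {"linear": [-0.2,-0.71,0],"turn": [0,0,0],"claw": 0.55},
    {"linear": [-0.07,-0.2,0],"turn": [0,0,0],"claw": 0.55},
    {"linear": [0,0,0],"turn": [0,0,0],"claw": 0.55},
    {"linear": [0,0,0],"turn": [0,0,0],"claw": 0.55}
  ]
}}

```text
time: 10.02
position: [0.5113, 0.0102, 0.2494]
tool_rot: [-0.497, -3.1, -0.001]
ft_force: [0.0, 0.6, -0.0]
grip_width: 0.45
```

Run:
```python
from h import *
s=ctrl.get_state();M=R.from_rotvec(s["tool_rot"]).as_matrix();print(s["time"],s["position"],s["grip_width"],M.round(4).tolist())
im,K,W=grab("wrist");print(W.tolist())
a=cv2.resize(im[110:280,180:380],None,fx=4,fy=3,interpolation=cv2.INTER_CUBIC)
save("w4",a);np.savez("w4.npz",K=K,W=W)
im,K,W=grab("scene");b=cv2.resize(im[190:280,250:450],None,fx=4,fy=4)[:,:800]
im,K,W=grab("side");c=cv2.resize(im[200:370,150:350],None,fx=3,fy=3)
save("sc4",np.vstack([cv2.resize(b,(560,252)),cv2.resize(c,(400,340))[:, :400].repeat(1,1) if 0 else cv2.copyMakeBorder(cv2.resize(c,(400,340)),0,0,0,160,cv2.BORDER_CONSTANT)]))
```

```text
10.0167 [0.51125641 0.01021084 0.24935409] 0.4500227827698975 [[-0.9499, 0.3125, -0.0014], [0.3125, 0.9499, 0.0008], [0.0016, 0.0003, -1.0]]
[[0.3137943220961397, 0.9204239591313467, 0.23313699594272913, 0.448077344501737], [0.9494908021900872, -0.30403721140823753, -0.07764399935298445, 0.0313396755739596], [-0.0005830751647447112, 0.2457256794396521, -0.9693392339564478, 0.3894617098990839], [0.0, 0.0, 0.0, 1.0]]
```

View pics/w4.png

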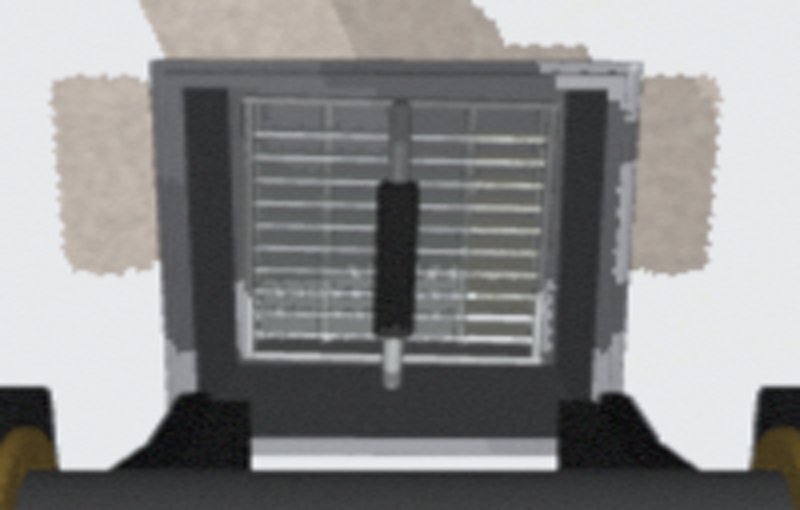

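View pics/sc4.png

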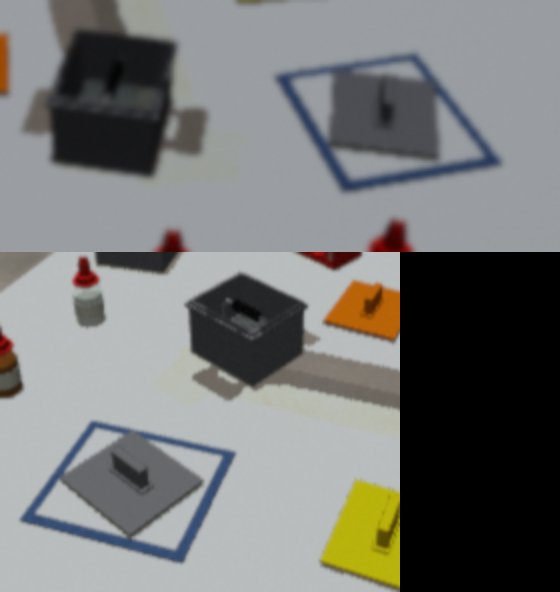

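Run:
```python
from h import *
d=np.load("w4.npz");K,W=d["K"],d["W"]
f=lambda a,z:np.array([ray((u/4+180,v/3+110),K,W,z)[:2] for u,v in a])
T=np.array([.51126,.01021]);X=np.array([-.9499,.3125]);Y=np.array([.3125,.9499]);B=np.c_[X,Y]
b=f([(378,184),(418,184),(413,337),(373,337)],.077);print("bar world ctr",b.mean(0),"tool",((b-T)@B).round(4).tolist(),((b.mean(0)-T)@B).round(4))
r=f([(152,62),(641,62)],.085);print("rim far edge, tool",((r-T)@B).round(4).tolist())
r=f([(165,390),(622,390)],.085);print("rim low sides, tool",((r-T)@B).round(4).tolist())
k=f([(243,360),(546,360),(243,97),(557,97)],.02);print("rack corners~",((k-T)@B).round(4).tolist())
```

```text
bar world ctr [0.50922735 0.00921988] tool [[0.0262, -0.0056], [0.0262, 0.0037], [-0.0229, 0.0026], [-0.0229, -0.007]] [ 0.0016 -0.0016]
rim far edge, tool [[0.063, -0.0547], [0.0628, 0.0524]]
rim low sides, tool [[-0.038, -0.0564], [-0.0381, 0.0522]]
rack corners~ [[-0.0483, -0.0456], [-0.0484, 0.041], [0.05, -0.0426], [0.0499, 0.0415]]
```

{"op": "move_arm", "data": {
  "deltas": [
    {"linear": [0.05,-0.05,0],"turn": [0,0,0.35],"claw": 0.55},
    {"linear": [0,0,0.6],"turn": [0,0,0],"claw": 0.55},
    {"linear": [0,0,0.8],"turn": [0,0,0],"claw": 0.55},
    {"linear": [0,0,0.8],"turn": [0,0,0],"claw": 0.55},
    {"linear": [0,0,0.8],"turn": [0,0,0],"claw": 0.55},
    {"linear": [0,0,0.8],"turn": [0,0,0],"claw": 0.55},
    {"linear": [0,0,0.3],"turn": [0,0,0],"claw": 0.55},
    {"linear": [0,0,0],"turn": [0,0,0],"claw": 0.55},
    {"linear": [0,0,0],"turn": [0,0,0],"claw": 0.55}
  ]
}}

```text
time: 10.92
position: [0.5101, 0.0091, 0.1277]
tool_rot: [0.534, 3.096, 0.0]
ft_force: [-0.1, 0.4, 0.5]
grip_width: 0.45
```

Run:
```python
from h import *
s=ctrl.get_state();M=R.from_rotvec(s["tool_rot"]).as_matrix();p=s["position"]
print(s["time"],p,M.round(4).tolist(),"tool err to grip",M.T@(np.array([.5092,.0092,.073])-p))
```

```text
10.9167 [0.51007946 0.00905848 0.12770014] [[-0.9422, 0.3352, 0.0], [0.3352, 0.9422, 0.0001], [0.0, 0.0001, -1.0]] tool err to grip [ 0.00087531 -0.00016735  0.05470014]
```

{"op": "move_arm", "data": {
  "deltas": [
    {"linear": [0.03,0,0.5],"turn": [0,0,0],"claw": 0.55},
    {"linear": [0,0,0.6],"turn": [0,0,0],"claw": 0.55},
    {"linear": [0,0,0.4],"turn": [0,0,0],"claw": 0.55},
    {"linear": [0,0,0.2],"turn": [0,0,0],"claw": 0.55},
    {"linear": [0,0,0.12],"turn": [0,0,0],"claw": 0.55},
    {"linear": [0,0,0],"turn": [0,0,0],"claw": 0.55},
    {"linear": [0,0,0],"turn": [0,0,0],"claw": 0.65},
    {"linear": [0,0,0],"turn": [0,0,0],"claw": 0.75},
    {"linear": [0,0,0],"turn": [0,0,0],"claw": 0.82},
    {"linear": [0,0,0],"turn": [0,0,0],"claw": 0.88},
    {"linear": [0,0,0],"turn": [0,0,0],"claw": 1},
    {"linear": [0,0,0],"turn": [0,0,0],"claw": 1},
    {"linear": [0,0,0],"turn": [0,0,0],"claw": 1},
    {"linear": [0,0,0],"turn": [0,0,0],"claw": 1}
  ],
  "grip_force": 30
}}

```text
time: 12.08
position: [0.5092, 0.0089, 0.0729]
tool_rot: [0.535, 3.095, 0.0]
ft_force: [-0.1, -0.5, 1.9]
grip_width: 0.113
```

{"op": "move_arm", "data": {
  "deltas": [
    {"linear": [0,0,-0.1],"turn": [0,0,0],"claw": 1},
    {"linear": [0,0,-0.2],"turn": [0,0,0],"claw": 1},
    {"linear": [0,0,-0.3],"turn": [0,0,0],"claw": 1},
    {"linear": [0,0,-0.3],"turn": [0,0,0],"claw": 1},
    {"linear": [0,0,-0.3],"turn": [0,0,0],"claw": 1},
    {"linear": [0,0,-0.3],"turn": [0,0,0],"claw": 1},
    {"linear": [0,0,-0.3],"turn": [0,0,0],"claw": 1},
    {"linear": [0,0,-0.3],"turn": [0,0,0],"claw": 1},
    {"linear": [0,0,-0.3],"turn": [0,0,0],"claw": 1},
    {"linear": [0,0,-0.3],"turn": [0,0,0],"claw": 1},
    {"linear": [0,0,-0.3],"turn": [0,0,0],"claw": 1},
    {"linear": [0,0,-0.3],"turn": [0,0,0],"claw": 1},
    {"linear": [0,0,-0.3],"turn": [0,0,0],"claw": 1},
    {"linear": [0,0,-0.3],"turn": [0,0,0],"claw": 1},
    {"linear": [0,0,-0.2],"turn": [0,0,0],"claw": 1},
    {"linear": [0,0,-0.13],"turn": [0,0,0],"claw": 1},
    {"linear": [0,0,-0.1],"turn": [0,0,0],"claw": 1},
    {"linear": [0,0,0],"turn": [0,0,0],"claw": 1},
    {"linear": [0,0,0],"turn": [0,0,0],"claw": 1},
    {"linear": [0,0,0],"turn": [0,0,0],"claw": 1}
  ]
}}

```text
time: 13.75
position: [0.5087, 0.0089, 0.202]
tool_rot: [-0.535, -3.095, 0.0]
ft_force: [0.8, 0.1, -1.7]
grip_width: 0.111
```

Run:
```python
from h import *
s=ctrl.get_state();M=R.from_rotvec(s["tool_rot"]).as_matrix();print(s["time"],s["position"],s["grip_width"],s["ft_force"],s["torque"],M[:,2].round(4))
a,_,_=grab("scene");b,_,_=grab("side");c,_,_=grab("wrist")
z=lambda i:cv2.resize(i,(400,300),interpolation=cv2.INTER_CUBIC)
save("l5",np.vstack([np.hstack([z(a[150:285,230:410]),z(b[100:280,180:420])]),np.hstack([z(c),z(b[40:400])])]))
```

```text
13.75 [0.50870268 0.00891162 0.20204324] 0.11121487645856892 [ 0.77885346  0.13678454 -1.72557144] [ 0.07525249 -0.04461383 -0.01620445] [-9.e-04 -1.e-04 -1.e+00]
```

View pics/l5.png

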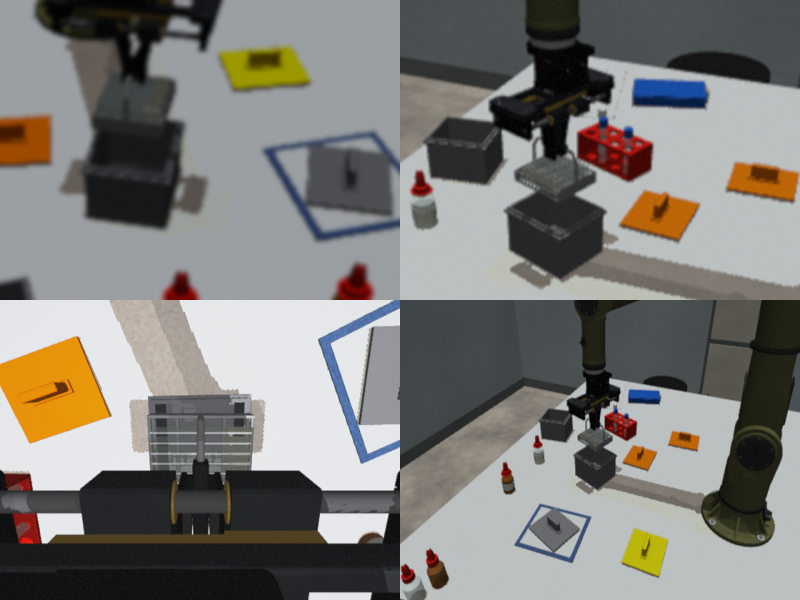

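{"op": "move_arm", "data": {
  "deltas": [
    {"linear": [0,0,0],"turn": [0,0,0],"claw": 1},
    {"linear": [0,0,0],"turn": [0,0,0],"claw": 1},
    {"linear": [0,0,0],"turn": [0,0,0],"claw": 1},
    {"linear": [0,0,0],"turn": [0,0,0],"claw": 1},
    {"linear": [0,0,0],"turn": [0,0,0],"claw": 1},
    {"linear": [0,0,0],"turn": [0,0,0],"claw": 1},
    {"linear": [0,0,0],"turn": [0,0,0],"claw": 1},
    {"linear": [0,0,0],"turn": [0,0,0],"claw": 1},
    {"linear": [0,0,0],"turn": [0,0,0],"claw": 1},
    {"linear": [0,0,0],"turn": [0,0,0],"claw": 1},
    {"linear": [0,0,0],"turn": [0,0,0],"claw": 1},
    {"linear": [0,0,0],"turn": [0,0,0],"claw": 1},
    {"linear": [0,0,0],"turn": [0,0,0],"claw": 1},
    {"linear": [0,0,0],"turn": [0,0,0],"claw": 1},
    {"linear": [0,0,0],"turn": [0,0,0],"claw": 1},
    {"linear": [0,0,0],"turn": [0,0,0],"claw": 1},
    {"linear": [0,0,0],"turn": [0,0,0],"claw": 1},
    {"linear": [0,0,0],"turn": [0,0,0],"claw": 1},
    {"linear": [0,0,0],"turn": [0,0,0],"claw": 1},
    {"linear": [0,0,0],"turn": [0,0,0],"claw": 1}
  ]
}}

```text
time: 15.57
position: [0.509, 0.0089, 0.2026]
tool_rot: [0.535, 3.096, -0.0]
ft_force: [0.1, -0.3, -1.7]
grip_width: 0.11
```

{"op": "move_arm", "data": {
  "deltas": [
    {"linear": [0,0,0],"turn": [0,0,0],"claw": 1},
    {"linear": [0,0,0],"turn": [0,0,0],"claw": 1},
    {"linear": [0,0,0],"turn": [0,0,0],"claw": 1},
    {"linear": [0,0,0],"turn": [0,0,0],"claw": 1},
    {"linear": [0,0,0],"turn": [0,0,0],"claw": 1},
    {"linear": [0,0,0],"turn": [0,0,0],"claw": 1},
    {"linear": [0,0,0],"turn": [0,0,0],"claw": 1},
    {"linear": [0,0,0],"turn": [0,0,0],"claw": 1},
    {"linear": [0,0,0],"turn": [0,0,0],"claw": 1},
    {"linear": [0,0,0],"turn": [0,0,0],"claw": 1},
    {"linear": [0,0,0],"turn": [0,0,0],"claw": 1},
    {"linear": [0,0,0],"turn": [0,0,0],"claw": 1},
    {"linear": [0,0,0],"turn": [0,0,0],"claw": 1},
    {"linear": [0,0,0],"turn": [0,0,0],"claw": 1},
    {"linear": [0,0,0],"turn": [0,0,0],"claw": 1},
    {"linear": [0,0,0],"turn": [0,0,0],"claw": 1},
    {"linear": [0,0,0],"turn": [0,0,0],"claw": 1},
    {"linear": [0,0,0],"turn": [0,0,0],"claw": 1},
    {"linear": [0,0,0],"turn": [0,0,0],"claw": 1},
    {"linear": [0,0,0],"turn": [0,0,0],"claw": 1}
  ]
}}

```text
time: 17.23
position: [0.509, 0.0089, 0.2026]
tool_rot: [0.535, 3.096, -0.0]
ft_force: [0.4, 1.2, -1.9]
grip_width: 0.11
```

{"op": "move_arm", "data": {
  "deltas": [
    {"linear": [0,0,0],"turn": [0,0,0],"claw": 1},
    {"linear": [0,0,0],"turn": [0,0,0],"claw": 1},
    {"linear": [0,0,0],"turn": [0,0,0],"claw": 1},
    {"linear": [0,0,0],"turn": [0,0,0],"claw": 1},
    {"linear": [0,0,0],"turn": [0,0,0],"claw": 1},
    {"linear": [0,0,0],"turn": [0,0,0],"claw": 1},
    {"linear": [0,0,0],"turn": [0,0,0],"claw": 1},
    {"linear": [0,0,0],"turn": [0,0,0],"claw": 1},
    {"linear": [0,0,0],"turn": [0,0,0],"claw": 1},
    {"linear": [0,0,0],"turn": [0,0,0],"claw": 1},
    {"linear": [0,0,0],"turn": [0,0,0],"claw": 1},
    {"linear": [0,0,0],"turn": [0,0,0],"claw": 1},
    {"linear": [0,0,0],"turn": [0,0,0],"claw": 1},
    {"linear": [0,0,0],"turn": [0,0,0],"claw": 1},
    {"linear": [0,0,0],"turn": [0,0,0],"claw": 1},
    {"linear": [0,0,0],"turn": [0,0,0],"claw": 1},
    {"linear": [0,0,0],"turn": [0,0,0],"claw": 1},
    {"linear": [0,0,0],"turn": [0,0,0],"claw": 1},
    {"linear": [0,0,0],"turn": [0,0,0],"claw": 1},
    {"linear": [0,0,0],"turn": [0,0,0],"claw": 1}
  ]
}}

```text
time: 18.9
position: [0.509, 0.0089, 0.2026]
tool_rot: [0.535, 3.096, -0.0]
ft_force: [0.3, 0.9, -1.6]
grip_width: 0.105
```

{"op": "move_arm", "data": {
  "deltas": [
    {"linear": [0,0,0],"turn": [0,0,0],"claw": 1},
    {"linear": [0,0,0],"turn": [0,0,0],"claw": 1},
    {"linear": [0,0,0],"turn": [0,0,0],"claw": 1},
    {"linear": [0,0,0],"turn": [0,0,0],"claw": 1},
    {"linear": [0,0,0],"turn": [0,0,0],"claw": 1},
    {"linear": [0,0,0],"turn": [0,0,0],"claw": 1},
    {"linear": [0,0,0],"turn": [0,0,0],"claw": 1},
    {"linear": [0,0,0],"turn": [0,0,0],"claw": 1},
    {"linear": [0,0,0],"turn": [0,0,0],"claw": 1},
    {"linear": [0,0,0],"turn": [0,0,0],"claw": 1},
    {"linear": [0,0,0],"turn": [0,0,0],"claw": 1},
    {"linear": [0,0,0],"turn": [0,0,0],"claw": 1}
  ]
}}

```text
time: 19.9
position: [0.509, 0.0089, 0.2026]
tool_rot: [0.535, 3.096, -0.0]
ft_force: [0.3, 0.5, -1.3]
grip_width: 0.111
```

Run:
```python
from h import *
s=ctrl.get_state();print(s["time"],s["position"],s["grip_width"],s["ft_force"],s["torque"])
print(ctrl.close_job())
```

```text
19.9 [0.50903558 0.00892022 0.20258611] 0.11068259534484227 [ 0.33762321  0.54976451 -1.33354067] [ 0.04880674 -0.06014478  0.05929809]
the job is handed in; nothing more can be done
None
```

I took the grey lid off the staining dish and laid it grip up in the middle of the pad. I then lifted the slide rack straight up and held it over the dish for about 6 s. I handed the job in at 19.9 s, still holding it; no verdict was reported.

- **Lid:** the scene and side pictures showed it flat and centred inside the pad's blue border. It was set down with about 6 N of contact before I let go.
- **Rack:** from the lift height, its underside was about 50 mm above the rim. At the end its handle was about 2 mm from the dish centre I had measured. The tool was within about 0.1° of vertical at the start of the hold. The reported position stayed constant to 0.1 mm from 15.6 s to 19.9 s.
- **Force and grip:** wrist readings during the hold were 1.3–1.9 N downward, roughly the rack's weight, and the grip width stayed steady.
- **Other things:** the last pictures, taken just before the hold, showed the dish and the bystanders apparently in place. I did not measure the dish again after the lift.

No check failed. The only corrections were 3–6 mm adjustments to the lid's position before I set it down.

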